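Purge the blue slide valve and let it latch at run

ROBOT

A 6-joint arm with a two-finger parallel gripper is mounted at the origin on a cart in front of the work surface, level with it; the furniture and walls round the work are solid. World frame = base frame: x ahead of the robot, y to its left, z up, the work surface at z = 0. Lengths are in mm, angles in rad, forces in N, time in s.
With the tool pointing down it reaches from about 375 to 750 mm from the base axis. Payload 9 kg.
Tool frame: the origin (TCP) lies on the centre line of the jaws, within the pads' length; the fingertips stand 11 mm ahead of it and the grasp point (between the pads) lies 8 mm behind it; z points along the fingers, y is the line along which they close (so a half turn about z gives the same grasp; the last joint's range is limited). The gripper opens to 85 mm and grips with 20 to 120 N. Pads are 22 mm wide; open, the fingers measure 114 mm over their backs; the gripper's body (76 mm by 85 mm) begins 54 mm behind the grasp point. The pads swing forward as they close: fully open they stand 13 mm farther back than shut.
Start: joints at [1.043, 0.104, 0.097, 1.564, 0, 1.353], TCP at [182.927, 571.469, 209.131] pointing down, gripper open.
Joint ranges: [-2.99, 2.99], [-0.84, 1.86], [-1.1, 1.16], [-1.84, 2.11], [-1.51, 1.56], [-3.14, 3.14]. Speed limits (rad/s): [2.22, 2.22, 2.57, 3.14, 3.14, 3.14].

INTERFACE

Orientations are given as a 3x3 rotation matrix whose columns are the frame's x, y, z axes.
In Python, from workcell import bot, camera, camera_model, search_frame gives the robot as it stands. Calls block until the motion is done:
- bot.move_ptp(position, orientation): joint-space move of the TCP to a pose.
- bot.movel(position, rate=150, attitude=None, contact_N=None): straight line of the TCP; attitude=None keeps the orientation; rate is the mean speed in mm/s. With contact_N (N) it stops when the force on the tool has changed by that much, and returns True; else False.
- bot.move_j(angles): joint-space move.
- bot.gripper_open() and bot.grab(): open the fingers fully, or close them until they stop; the grip force is fixed at half the most.
- bot.pause(seconds).
- bot.inverse_kinematics(position, orientation): joint angles nearest the present ones, or None.
- camera(name): name is "scene" or "top"; returns (picture, depth): 400x640x3 uint8, red, green, blue; 400x640 float32, mm along the optical axis (not along the pixel's ray), 0 where there is no reading.
- camera_model(name): a dict with "fov_y" (degrees; the focal length in pixels is half the picture's height over the tangent of half this angle, whatever the lens; pixels are square), "cx", "cy" (the principal point, pixels), "R" (3x3) and "t" (3): a world point X has camera coordinates R X + t. Camera axes: x right, y down, z forward; pixel columns grow to the right and rows downward; lengths in mm; the calibration is good to about 2 mm. A picture is of the moment at which its call begins. camera_model takes no time and is no camera call.
A pose or a line that the arm cannot do raises bot.MotionError and nothing moves.
- bot.close_job(): hands the job in; it is judged then, once.
Trained networks look in the newest picture that a camera, given by its name, has taken for a name from the list of things; names that differ only in an ending like _2 or _b are one class to them, and where a whole thing is asked for, a point or a joint stands for the part that bears it (a point fixed in the world has none). Each returns a list of dicts, best first, with "score" (0 to 1); they miss things now and then, are a little off and sometimes report something else, mostly with a low value. They report only what shows in the picture. A call takes as long as a camera call.
- search_frame(camera, target): "point" ([x, y, z] in mm, in world coordinates, good to about 4 mm: the middle of the surface that is visible of it).
Readings, each from a call of its own:
- bot.read_t(): time.
- bot.read_joints(): joint angles.
- bot.read_joint_vel(): joint speeds.
- bot.read_tau(): joint torques, N m.
- bot.read_eef_pos(): TCP position.
- bot.read_orientation(): TCP orientation.
- bot.read_contact_force(): force on the tool from outside, world axes, zero at the start.
- bot.read_wrist_torque(): the same for the moment, N m.
- bot.read_width(): finger opening in mm.
- bot.read_gripper_force(): force on a finger pad.
Only numpy, scipy, OpenCV 4.12 (cv2) and the standard library are available. Lean on these libraries where they do the work, as an engineer would, in place of code of your own. Each camera call takes 0.05 s, during which the arm holds its last target. There are 200 camera calls.

TASK

Set the valve with the blue paddle to run: with the fingertips push its blue paddle all the way in, hold it there for about a second to purge the line, then back off so that the spring returns it and the stop pin catches it at the half position. Push gently, without ramming the stop, and only on the blue face; do not grip the paddle or touch the black plate behind it. Leave the yellow valve off and everything else on the cart where it stands.

Things in the scene. Friction and masses are not known exactly. Their poses are not given: they have to be found in the camera images.
- valve_blue: The slide valve with the blue paddle, screwed to the cart: aluminium housing 120 x 56 mm, top 50 mm above the cart, on a dark 132 x 74 x 8 mm base plate. Origin: centre of the underside. Its x axis points along the push, from the paddle into the housing; z up. Two short brass hose barbs on the -y side.
- face_blue (a point): Centre of the outer face of the blue push paddle, 42 mm above the cart; moves with the slide; at x = -129 mm in the valve's frame when out. Coloured plate 36 mm wide, 6 mm thick, from 14 to 70 mm above the cart; right behind it a black plate 40 x 60 x 8 mm moves with it. x = push direction (press the face along +x), z up. Open space in front.
- slide_blue (a joint): Travel of the blue paddle in m: 0 = out (off, as found), 0.050 = inner stop (purge), 0.025 = half position, caught by the stop pin (run). A damped spring pushes it out with about 3 N at 0 and 7 N at 0.050. Let go after passing 0.025 it comes back and is caught there; let go earlier it returns to 0.
- pin_blue (a joint): Sprung stop pin of the blue valve, black button head 18 mm wide on the housing, 15 mm before its centre: 0 = raised (top 71 mm above the cart, red band showing), 0.008 = dropped (red band hidden), as once the slide has passed half way. It drops by itself; no need to touch it.
- valve_yellow: The slide valve with the yellow paddle, screwed to the cart: aluminium housing 120 x 56 mm, top 50 mm above the cart, on a dark 132 x 74 x 8 mm base plate. Origin: centre of the underside. Its x axis points along the push, from the paddle into the housing; z up. Two short brass hose barbs on the -y side.
- face_yellow (a point): Centre of the outer face of the yellow push paddle, 42 mm above the cart; moves with the slide; at x = -129 mm in the valve's frame when out. Coloured plate 36 mm wide, 6 mm thick, from 14 to 70 mm above the cart; right behind it a black plate 40 x 60 x 8 mm moves with it. x = push direction (press the face along +x), z up. Open space in front.
- slide_yellow (a joint): Travel of the yellow paddle in m: 0 = out (off, as found), 0.050 = inner stop (purge), 0.025 = half position, caught by the stop pin (run). A damped spring pushes it out with about 3 N at 0 and 7 N at 0.050. Let go after passing 0.025 it comes back and is caught there; let go earlier it returns to 0.
- pin_yellow (a joint): Sprung stop pin of the yellow valve, black button head 18 mm wide on the housing, 15 mm before its centre: 0 = raised (top 71 mm above the cart, red band showing), 0.008 = dropped (red band hidden), as once the slide has passed half way. It drops by itself; no need to touch it.
- cup_left: Clear filter cup with teal collar, about 70 x 78 mm, 105 mm high, standing loose at the back of the cart, left; origin at the centre of its underside. Bystander.
- cup_mid: Clear filter cup with teal collar, about 70 x 78 mm, 105 mm high, standing loose at the back of the cart, middle; origin at the centre of its underside. Bystander.
- cup_right: Clear filter cup with teal collar, about 70 x 78 mm, 105 mm high, standing loose at the back of the cart, right; origin at the centre of its underside. Bystander.
- petri_stack: Loose stack of pink petri dishes, 61 mm across, 45 mm high, left of the valves; origin at the centre of its underside. Bystander.
- marker: Loose teal and white marker pen 137 mm long, 13 mm thick, lying near the front edge; origin under its centre. Bystander.
- tweezers: Loose steel forceps 152 mm long, 8 mm high, lying near the front edge; origin under its centre. Bystander.

How it is judged (in metres and radians):
On the way, in this order (a step that is already met when the one before it is completed fails the run):
1. the blue paddle is held all the way in by the fingers (slide beyond 46 mm of 50) for 0.6 s (value of joint slide_blue above 0.046 m and contact force between the fingers and slide_blue_c0 above 0.5 N), for 0.6 s.
2. the paddle is let go and has been caught by the dropped stop pin at the half position (21 to 29 mm) (value of joint slide_blue between 0.021 and 0.029 m and value of joint pin_blue above 0.006 m and contact force between each of the arm, the fingers and slide_blue_c0 below 0.2 N), for 0.3 s.
At the end, for the whole second after the job is handed in: The blue slide rests at the half position (21 to 29 mm of travel) with its stop pin dropped by more than 6 mm; the yellow slide is still out (under 4 mm) with its pin raised; no bystander has moved by 20 mm or more (value of joint slide_blue between 0.021 and 0.029 m and value of joint pin_blue above 0.006 m and velocity of joint slide_blue between -0.005 and 0.005 m/s and value of joint slide_yellow below 0.004 m and value of joint pin_yellow below 0.002 m and distance of each of cup_left, cup_mid, cup_right, petri_stack, marker, tweezers from where it was at the start of the episode below 0.02 m); the robot touches nothing.
It fails at once if the black plate behind either paddle is touched (over 1.5 N): the paddle is pinched or hooked, not pushed (contact force between any of the fingers, the arm and slide_blue_c1 above 1.5 N or contact force between any of the fingers, the arm and slide_yellow_c1 above 1.5 N).
It fails at once if the blue paddle is rammed (pressed with over 40 N) (contact force between the fingers and slide_blue_c0 above 40 N).
It fails at once if the yellow slide is pushed in by more than 8 mm (value of joint slide_yellow above 0.008 m).
It fails at once if a bystander is moved or lifted by more than 20 mm (distance of any of cup_left, cup_mid, cup_right, petri_stack, marker, tweezers from where it was at the start of the episode above 0.02 m).
It also fails if it takes over 43 s, if anything falls off the work surface, if the arm or the gripper's body presses on something with over 40 N, if the wrist force passes 120 N, or if a joint passes its speed limit or range.

## Working session

There is one attempt and no reset: what is moved stays moved. The work goes in short steps, each a Python script; the robot and the scene stay as the last script left them, time stands still between calls to the robot, and variables do not carry over. Pictures are saved under pics/ and viewed, at most 10 in all, crops included, and the job is handed in when it is done.

```bash
mkdir -p pics; python3 - <<'E'
from workcell import bot,camera,camera_model,search_frame
import cv2,numpy as np
for c in("top","scene"):
    p,d=camera(c); cv2.imwrite(f"pics/{c}0.png",p[:,:,::-1]); np.save(f"pics/{c}d.npy",d)
    m=camera_model(c); print(c,m)
    for n in("face_blue","face_yellow","valve_blue","valve_yellow","pin_blue","petri_stack","marker","tweezers"):
        print(n,[(np.round(r["point"]),round(r["score"],2)) for r in search_frame(c,n)[:2]])
print(bot.read_t(), bot.read_orientation())
E
```

```text
top {'fov_y': 44.40057387764498, 'cx': 316.91310954968174, 'cy': 197.97985833673775, 'R': array([[-0.00226838, -0.99999588, -0.00176147],
       [-0.98003879,  0.00257327, -0.1987897 ],
       [ 0.19879341,  0.00127538, -0.98004059]]), 't': array([-188.47809844,  509.02068051, 1130.34930902])}
face_blue [(array([ 464., -144.,   31.]), 0.61)]
face_yellow [(array([ 451., -347.,   35.]), 0.85), (array([ 294., -359.,   12.]), 0.41)]
valve_blue [(array([ 567., -156.,   50.]), 0.8), (array([ 471., -137.,   32.]), 0.41)]
valve_yellow [(array([ 539., -331.,   55.]), 0.89)]
pin_blue [(array([ 568., -152.,   65.]), 0.5), (array([ 717., -158.,   97.]), 0.31)]
petri_stack [(array([618.,  20.,  42.]), 0.89), (array([727., -39.,  95.]), 0.69)]
marker [(array([ 294., -361.,   11.]), 0.58), (array([ 730., -269.,  104.]), 0.34)]
tweezers []
scene {'fov_y': 49.249300779396606, 'cx': 319.18589551535365, 'cy': 191.24829655751427, 'R': array([[ 0.22825656, -0.97339214, -0.02016655],
       [-0.36529764, -0.06642399, -0.9285179 ],
       [ 0.90247248,  0.2193071 , -0.37073956]]), 't': array([-320.75126379,  254.26299304,  676.80098975])}
face_blue [(array([ 458., -143.,   41.]), 0.64)]
face_yellow [(array([ 438., -356.,   45.]), 0.65)]
valve_blue [(array([ 526., -154.,   41.]), 0.6), (array([712., -49.,  63.]), 0.2)]
valve_yellow [(array([ 501., -341.,   51.]), 0.62)]
pin_blue [(array([ 502., -341.,   52.]), 0.2)]
petri_stack [(array([594.,  16.,  31.]), 0.86)]
marker [(array([ 289., -363.,   10.]), 0.7), (array([ 461., -143.,   45.]), 0.47)]
tweezers [(array([ 305., -257.,    6.]), 0.75)]
0.9 [[-9.52409756e-01  3.04820696e-01  2.19314201e-05]
 [ 3.04820696e-01  9.52409747e-01  1.31462219e-04]
 [ 1.91847069e-05  1.31891051e-04 -9.99999991e-01]]
```

View pics/top0.png

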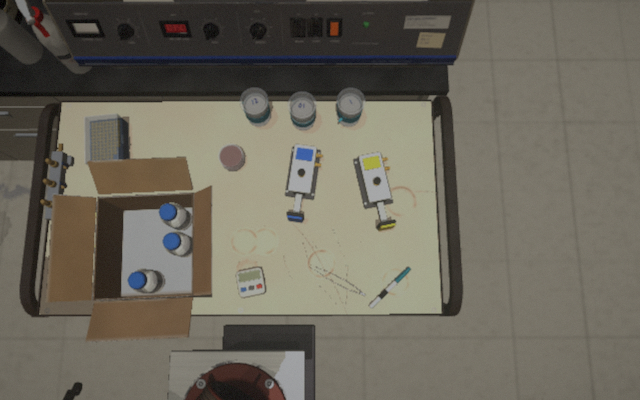

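View pics/scene0.png

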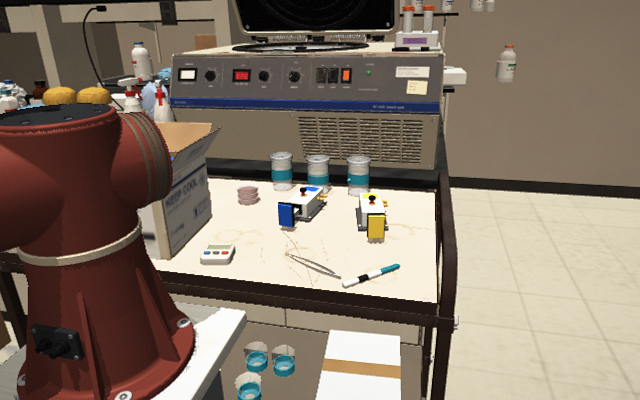

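The blue valve is at top (300,180), with its paddle at (296,215). The yellow one is at (376,190), and there is open space in front of the blue paddle. Next I fit the axis from depth.

```bash
cat > h.py <<'E'
from workcell import *
import cv2,numpy as np
def cloud(c,d):
    m=camera_model(c); f=200/np.tan(np.radians(m["fov_y"]/2))
    v,u=np.mgrid[:400,:640]
    P=np.stack([(u-m["cx"])/f*d,(v-m["cy"])/f*d,d],-1)
    return (P-m["t"])@m["R"]
E
python3 - <<'E'
from h import *
Pt=cloud("top",np.load("pics/topd.npy")); Ps=cloud("scene",np.load("pics/scened.npy"))
def box(P,lo,hi): return np.all((P>lo)&(P<hi),-1)
H=Pt[box(Pt,[490,-215,42],[660,-100,58])]
r=cv2.minAreaRect(H[:,:2].astype(np.float32)); print("housing",len(H),r,H.mean(0))
for c,P,n in(("top",Pt,"top0"),("scene",Ps,"scene0")):
    im=cv2.imread(f"pics/{n}.png").astype(int)
    b=(im[...,0]>im[...,2]+50)&box(P,[420,-190,8],[500,-100,80])
    Q=P[b]; print(c,len(Q),np.median(Q,0),Q.min(0),Q.max(0))
    if c=="scene":
        q=Q[np.abs(Q[:,2]-42)<22]; A=np.c_[q[:,1],q[:,2],np.ones(len(q))]
        print("face x = ",np.linalg.lstsq(A,q[:,0],rcond=None)[0])
S=Pt[box(Pt,[480,-185,15],[512,-120,60])]; print("rod",np.median(S,0))
E
```

```text
housing 1051 ((584.1115112304688, -152.5275421142578), (56.42729568481445, 122.37478637695312), 81.75906372070312) [ 583.46641451 -152.69861939   50.14079055]
top 37 [ 459.31912553 -135.84323242   68.99225358] [ 455.8110978  -152.1993055    59.95972015] [ 463.99897454 -121.20251094   72.63311167]
scene 299 [ 455.40145717 -139.64708191   46.1560507 ] [ 449.32195267 -156.52873168   14.33111082] [ 465.23700781 -120.63748446   71.57092015]
face x =  [ 1.54285944e-01 -5.75444500e-03  4.77026469e+02]
rod [ 496.14675773 -141.0166376    34.45769942]
```

```bash
python3 - <<'E'
from h import *
P=cloud("top",np.load("pics/topd.npy")); 
Q=P[(P[...,0]>200)&(P[...,0]<680)&(P[...,1]>60)&(P[...,1]<560)]
print(np.percentile(Q[:,2],[50,90,99,100]))
a=np.radians(8.3); d=np.array([np.cos(a),-np.sin(a),0]); R=np.c_[-d,[np.sin(a),np.cos(a),0],[0,0,-1]]
F=np.array([456.5,-136,0])
for s in(-60,-11,50):
  for z in (44,200):print(s,z,bot.inverse_kinematics(F+d*s+[0,0,z],R))
p=bot.read_eef_pos(); Ro=bot.read_orientation()
for z in(300,350,400):print(z,bot.inverse_kinematics([p[0],p[1],z],Ro))
E
```

```text
[ 92.15166058 209.85360596 232.59710816 241.94996574]
-60 44 [-0.62628167 -0.45601387 -0.70352858  1.32328161  0.         -0.48141934]
-60 200 [-0.62628167 -0.46748048 -0.42840917  1.60986763  0.         -0.48141934]
-11 44 [-0.57512644 -0.28217238 -0.56857743  1.28439127  0.         -0.43026412]
-11 200 [-0.57512644 -0.31155198 -0.30877539  1.57357292  0.         -0.43026412]
50 44 [-0.52485853 -0.08499474 -0.39385065  1.26194041  0.         -0.3799962 ]
50 200 [-0.52485853 -0.12411042 -0.14608517  1.54882157  0.         -0.3799962 ]
300 [1.04330624e+00 1.49047128e-01 3.12615470e-01 1.73424004e+00
 4.72232829e-05 1.35305640e+00]
350 [1.04330624e+00 1.97535387e-01 4.61109561e-01 1.83424587e+00
 4.72232829e-05 1.35305640e+00]
400 [1.04330624e+00 2.69332933e-01 6.42265538e-01 1.94360430e+00
 4.72232829e-05 1.35305640e+00]
```

```bash
cat >> h.py <<'E'
a=np.radians(8.3); d=np.array([np.cos(a),-np.sin(a),0]); R=np.c_[-d,[np.sin(a),np.cos(a),0],[0,0,-1]]
F=np.array([456.5,-136,44.])
def at(s,z=0): return F+d*s+[0,0,z]
E
python3 - <<'E'
from h import *
p=bot.read_eef_pos()
bot.movel([p[0],p[1],350],rate=200)
bot.move_ptp(at(-60,300),R)
bot.grab()
bot.movel(at(-60,0),rate=150)
print(bot.read_t(),bot.read_eef_pos(),bot.read_width(),bot.read_contact_force())
p,_=camera("scene"); cv2.imwrite("pics/s1.png",cv2.resize(p[120:320,200:480,::-1],None,fx=2.8,fy=2.8))
E
```

```text
7.2583 [ 397.51486283 -127.61034266   44.62648736] -0.09756687570194751 [-0.10750914  0.1664342  -0.49363534]
```

View pics/s1.png

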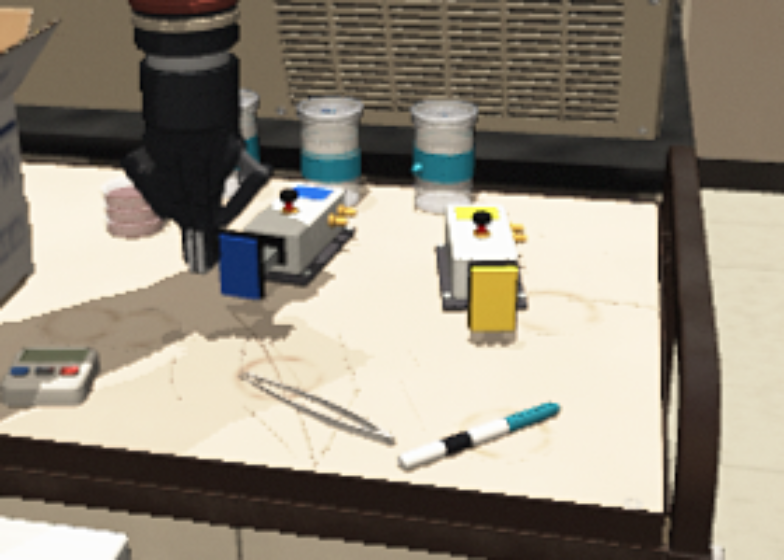

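```bash
python3 - <<'E'
from h import *
m=camera_model("scene"); f=200/np.tan(np.radians(m["fov_y"]/2))
for X in(at(-60,-11),at(-60,15),at(0,-30),at(0,26),at(0,0)):
    c=m["R"]@X+m["t"]; u=c[:2]/c[2]*f+[m["cx"],m["cy"]]; print(X,u,(u-[200,120])*2.8)
p,dd=camera("scene"); P=cloud("scene",dd)
Q=P[(P[...,0]>370)&(P[...,0]<440)&(P[...,1]>-160)&(P[...,1]<-90)&(P[...,2]>20)&(P[...,2]<70)]
print(len(Q),Q.min(0),Q.max(0),Q.mean(0))
E
```

```text
[ 397.12845266 -127.33862794   33.        ] [272.34378888 229.40379956] [202.56260888 306.33063878]
[ 397.12845266 -127.33862794   59.        ] [271.65339927 219.08701897] [200.62951795 277.44365312]
[ 456.5 -136.    14. ] [284.21558627 225.84009095] [235.80364157 296.35225466]
[ 456.5 -136.    70. ] [283.03571891 204.57170192] [232.50001296 236.80076537]
[ 456.5 -136.    44. ] [283.58935798 214.55164671] [234.05020235 264.74461077]
9 [ 385.78274599 -137.53503681   66.68570201] [ 399.28262299 -122.50504172   69.70372605] [ 389.85551638 -131.28838771   68.72749977]
```

```bash
python3 - <<'E'
from h import *
p,dd=camera("scene"); P=cloud("scene",dd)
cv2.imwrite("pics/s2.png",cv2.resize(p[170:250,240:340,::-1],None,fx=7,fy=7,interpolation=cv2.INTER_NEAREST))
for r in range(196,240,3): print(r,[tuple(np.round(P[r,c]).astype(int)) for c in (268,271,274)])
print(bot.read_eef_pos(),bot.read_joints(),bot.read_width())
E
```

```text
196 [(np.int64(-445), np.int64(-444), np.int64(481)), (np.int64(384), np.int64(-134), np.int64(121)), (np.int64(387), np.int64(-140), np.int64(120))]
199 [(np.int64(388), np.int64(-126), np.int64(112)), (np.int64(386), np.int64(-133), np.int64(113)), (np.int64(381), np.int64(-142), np.int64(116))]
202 [(np.int64(392), np.int64(-123), np.int64(103)), (np.int64(383), np.int64(-134), np.int64(108)), (np.int64(384), np.int64(-140), np.int64(108))]
205 [(np.int64(387), np.int64(-125), np.int64(98)), (np.int64(385), np.int64(-132), np.int64(99)), (np.int64(388), np.int64(-138), np.int64(98))]
208 [(np.int64(386), np.int64(-125), np.int64(91)), (np.int64(384), np.int64(-133), np.int64(93)), (np.int64(390), np.int64(-137), np.int64(90))]
211 [(np.int64(388), np.int64(-123), np.int64(83)), (np.int64(386), np.int64(-131), np.int64(84)), (np.int64(389), np.int64(-137), np.int64(83))]
214 [(np.int64(384), np.int64(-124), np.int64(77)), (np.int64(386), np.int64(-131), np.int64(77)), (np.int64(384), np.int64(-138), np.int64(78))]
217 [(np.int64(387), np.int64(-123), np.int64(69)), (np.int64(386), 
[... 541 characters left out ...]
int64(-1)), (np.int64(462), np.int64(-99), np.int64(-1)), (np.int64(463), np.int64(-107), np.int64(-1))]
232 [(np.int64(444), np.int64(-98), np.int64(0)), (np.int64(446), np.int64(-105), np.int64(0)), (np.int64(448), np.int64(-112), np.int64(-1))]
235 [(np.int64(431), np.int64(-103), np.int64(-1)), (np.int64(430), np.int64(-111), np.int64(0)), (np.int64(432), np.int64(-118), np.int64(0))]
238 [(np.int64(414), np.int64(-109), np.int64(0)), (np.int64(417), np.int64(-115), np.int64(-1)), (np.int64(420), np.int64(-121), np.int64(-2))]
[ 397.3535137  -127.51192039   44.37762722] [-6.26296564e-01 -4.56224837e-01 -7.02989167e-01  1.32343339e+00
 -7.92630537e-06 -4.81385498e-01] 0.025651153346748046
```

View pics/s2.png

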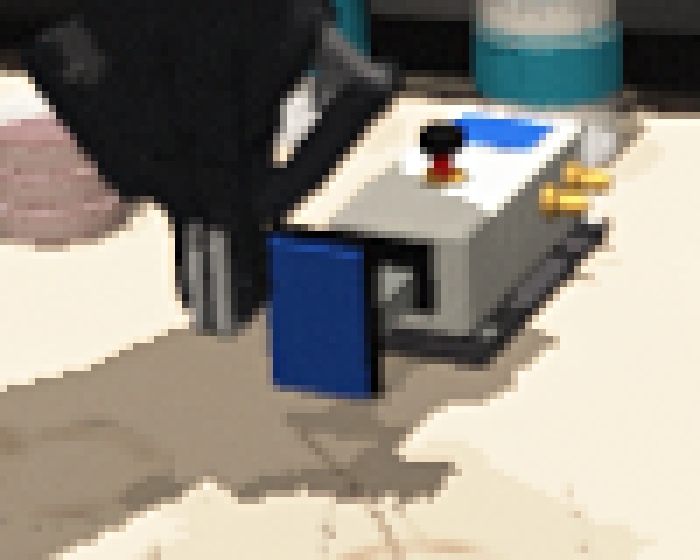

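The pictures show the closed fingertips at about z=66 mm, some 30 mm higher than the stated tool length gives. I'll lower by 25 mm, which is safe either way, and check.

```bash
python3 - <<'E'
from h import *
print(bot.movel(at(-60,-25),rate=60,contact_N=5), bot.read_eef_pos())
p,dd=camera("scene"); P=cloud("scene",dd)
Q=P[(P[...,0]>370)&(P[...,0]<430)&(P[...,1]>-150)&(P[...,1]<-100)&(P[...,2]>8)&(P[...,2]<70)]
print(len(Q),Q.min(0),Q.max(0),bot.read_t())
cv2.imwrite("pics/s3.png",cv2.resize(p[170:250,240:340,::-1],None,fx=7,fy=7,interpolation=cv2.INTER_NEAREST))
E
```

```text
False [ 396.91434927 -127.17379981   18.72439305]
137 [ 380.18738728 -143.83254694   39.87458045] [ 405.14264491 -114.0125403    69.93042038] 8.025
```

View pics/s3.png

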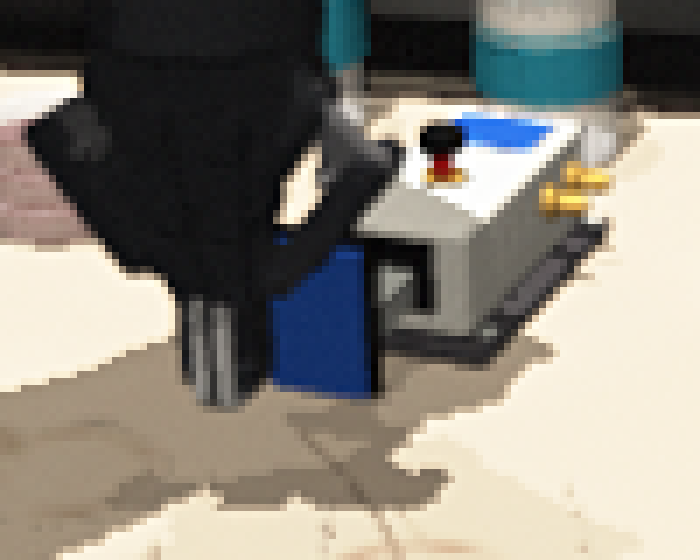

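```bash
cat > push.py <<'E'
from h import *
c=bot.movel(at(5,-25),rate=30,contact_N=2)
def st(l):
    p=bot.read_eef_pos(); s=(p-F)@d; print(l,round(bot.read_t(),2),"s",round(s,1),"pos",p.round(1),"F",np.round(bot.read_contact_force(),1)); return s
s0=st(f"contact {c}")
assert c
bot.movel(at(s0+40,-25),rate=40); st("40mm")
print(bot.movel(at(s0+54,-25),rate=15,contact_N=8)); s=st("stop")
E
python3 push.py
```

```text
contact True 9.52 s -11.1 pos [ 445.5 -134.3   18.6] F [-1.3 -0.   1.2]
40mm 10.68 s 27.5 pos [ 483.8 -139.4   18.3] F [-5.6  1.7  1.6]
True
stop 11.43 s 37.4 pos [ 493.6 -140.7   17.8] F [-7.2  0.4  5.4]
```

```bash
python3 - <<'E'
from h import *
def st(l):
    p=bot.read_eef_pos(); s=(p-F)@d; print(l,round(bot.read_t(),2),"s",round(s,1),"F",np.round(bot.read_contact_force(),1)); return s
s=st("0")
for i in range(3):
    c=bot.movel(at(s+1+i,-25),rate=10,contact_N=10); st(c)
    if np.linalg.norm(bot.read_contact_force())>14: break
bot.pause(0.5); st("hold")
p,dd=camera("scene"); P=cloud("scene",dd)
cv2.imwrite("pics/s4.png",cv2.resize(p[160:240,240:340,::-1],None,fx=7,fy=7,interpolation=cv2.INTER_NEAREST))
E
```

```text
0 11.43 s 37.4 F [-7.2  0.4  5.4]
False 11.74 s 36.5 F [-7.8  2.4  1.1]
False 11.99 s 37.6 F [-6.4  2.1  0.9]
False 12.24 s 38.3 F [-8.3  2.   1.6]
hold 12.74 s 38.3 F [-7.9  3.   1.7]
```

View pics/s4.png

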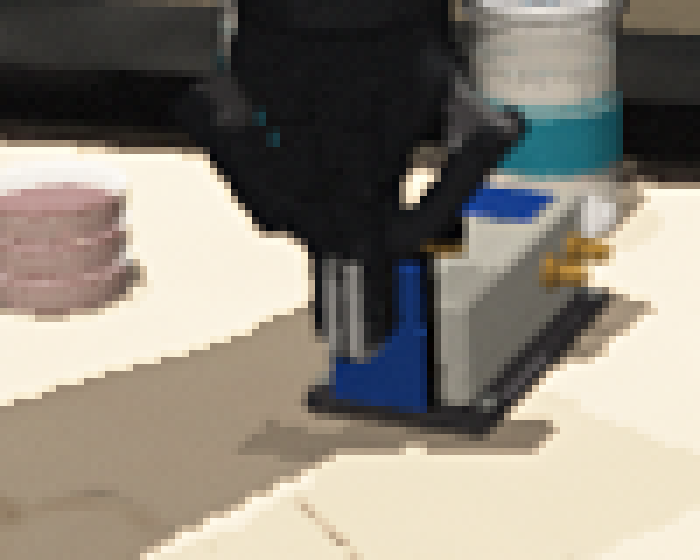

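The fingertips press on the blue face near (365,320) in the crop, with the paddle almost at the housing. I'll push the last millimetres until the force rises, hold, then back off.

```bash
python3 - <<'E'
from h import *
def st(l):
    p=bot.read_eef_pos(); s=(p-F)@d; f=bot.read_contact_force(); print(l,round(bot.read_t(),2),"s",round(s,1),"F",np.round(f,1)); return -f@d
t=39.9   # last commanded s was about 40.4-
for t in np.arange(40.4,45,0.7):
    c=bot.movel(at(t,-25),rate=10,contact_N=10); bot.pause(0.15)
    if st((round(t,1),c))>12: break
bot.pause(1.2); st("hold")
bot.movel(at(-60,-25),rate=40)
st("back"); bot.pause(0.5)
p,dd=camera("scene")
cv2.imwrite("pics/s5.png",cv2.resize(p[160:240,240:340,::-1],None,fx=7,fy=7,interpolation=cv2.INTER_NEAREST))
print([r["point"] for r in search_frame("scene","face_blue")])
E
```

```text
(np.float64(40.4), False) 13.19 s 38.2 F [-7.8  2.8  2.3]
(np.float64(41.1), False) 13.59 s 38.3 F [-11.7   2.5   5. ]
(np.float64(41.8), False) 13.99 s 38.2 F [-15.7   3.1   7.6]
hold 15.19 s 38.3 F [-16.1   3.5   8.4]
back 17.88 s -59.9 F [ 0.3 -0.   0.2]
[[481.6, -151.7, 38.1]]
```

View pics/s5.png

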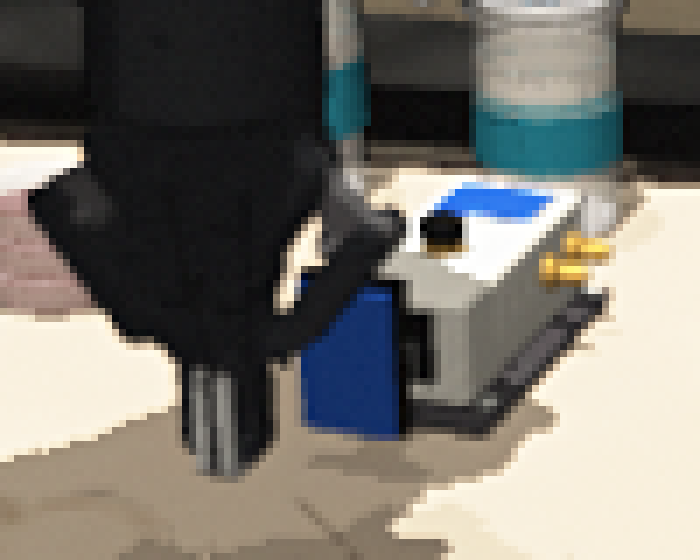

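The stop was clearly felt at about 49.5 mm with roughly 17 N. The pin button at (440,232) has dropped with its red band hidden, and the paddle stands about 24 mm in, clear of the fingers.

```bash
python3 - <<'E'
from h import *
bot.movel(at(-60,100),rate=120); bot.pause(0.3); print(bot.read_t(),bot.read_contact_force()); print(bot.close_job())
E
```

```text
19.975 [-0.20813605  0.12322798  0.51618753]
the job is handed in; nothing more can be done
None
```

The job is handed in at about 20 s: I pushed the blue paddle to its inner stop, held it there over a second at under 20 N, then let it spring back to the half position with the stop pin dropped, and touched nothing else.

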